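# Hand the cook the rice paddle from under the pot lid

### The job

The cook across the counter is waiting at the open saucepan for the rice paddle, which lies in the draining colander under a pot lid. Lift the lid off and set it down gently on the bare counter, knob up; then take the paddle out by its blade or shoulder and hold it out to her over the saucepan: flat and level, blade over the middle of the pan and about 10 cm above its rim, handle pointing the same way as the pan's handle and left free for her hand. Finish while still holding the paddle there, steady, with the colander, the saucepan and the other things left standing where they are.

Things in the scene. Friction and masses are not known exactly. Their poses are not given: they have to be found in the camera images.
- lid: round stainless pot lid, 194 mm across, lying flat across the colander's two long rims, above the paddle. Origin: centre of its underside (level of its edge), z up through the knob. Dome rises to 22 mm at the middle; black knob: upright cylinder 34 mm across, 28 to 50 mm above the origin, on a 16 mm stem. About 0.35 kg, loose
- lid_knob (a point): centre of the top of the lid's knob, 50 mm above the lid's origin
- paddle: flat wooden rice paddle lying flat on the colander's floor. Origin: underside, at the shoulder (near the centre of mass); x to the handle's end, z up. Blade: oval, x -100 to -11 mm, 62 wide, 8 thick; shoulder: parallel-sided, x -24 to +16, 34 wide, 11 thick (free of the blade's round from x -15); handle: x +16 to +115, 24 wide, 11 thick. About 60 g, loose. Handle end lies at the colander's +x end
- paddle_blade (a point): middle of the paddle's blade, at x = -55 mm, z = 4 mm in the paddle's frame
- paddle_end (a point): free end of the paddle's handle, at x = +115 mm, z = 5.5 mm in the paddle's frame
- colander: rectangular plastic sink colander with slotted walls, on the counter. Origin: centre of its underside, x along its long side, z up. Inside 262 (x) by 166 mm (y), floor 10 mm and rim 78 mm above the origin; 286 by 190 mm over the rim, a loop grip at each short end (314 mm over all). About 0.35 kg, loose
- pan: open stainless saucepan on the counter, with one long straight handle; origin: centre of its underside, z up, x towards its handle's end. 186 mm across at the rim, rim 80 mm above the origin; the handle reaches 256 mm from the pan's centre, its top at most 83 mm high. 0.85 kg, loose. The cook stands where its handle points
- jar: clear glass jar with a closed twist lid, 74 mm across, 126 mm high, standing on the counter; origin: centre of its underside
- mug: white mug, 82 mm across, 92 mm high, standing on the counter; origin: centre of its underside
- bottle: dark glass sauce bottle, 60 mm across, 200 mm high, standing on the counter; origin: centre of its underside
Mind the look-alikes: they are no part of the job. Leave any yellow look-alike of the lid alone.

How it is judged:
By the outcome, as a careful person would: the job done as asked, in the order asked, and still so for the second after the job is handed in, while the arm keeps its last pose, push and grip.
It also fails if it takes over 54 s, if anything falls off the work surface, if the arm or the gripper's body presses on something with over 40 N, if the wrist force passes 120 N, or if a joint passes its speed limit or range.

### The arm

A 6-joint arm with a two-finger parallel gripper is mounted at the origin on the work surface. World frame = base frame: x ahead of the robot, y to its left, z up, the work surface at z = 0. Lengths are in m, angles in rad, forces in N, time in s.
With the tool pointing down it reaches from about 0.4 to 0.825 m from the base axis. Payload 7 kg.
Tool frame: the origin (TCP) lies between the finger pads; the fingertips stand 11 mm ahead of it and the grasp point (between the pads) lies 8 mm behind it; z points along the fingers, y is the direction in which the jaws open and shut (so a half turn about z gives the same grasp; the last joint's range is limited). The gripper opens to 85 mm and grips with 20 to 120 N. Pads are 22 mm wide; open, the fingers measure 114 mm over their backs; the gripper's body (76 mm by 85 mm) begins 54 mm behind the grasp point. The pads swing forward as they close: fully open they stand 13 mm farther back than shut.
Start: joints at [-0.997, 0.359, 0.012, 0, -1.224, -0.288], TCP at [0.19, -0.648, 0.242] pointing down, gripper open.
Joint ranges: [-3.07, 3.07], [-1.43, 2.12], [-1.02, 1.25], [-3.03, 1.67], [-3.05, -0], [-3.03, 3.03]. Speed limits (rad/s): [2.39, 2.39, 3.01, 3.14, 3.14, 3.14].

### API

Orientations are given as a unit quaternion [w, x, y, z].
In Python, from plant import manip, imaging gives the robot as it stands.
- The arm moves only by the shell command python3 -m pendant 'ROWS' [OPENING] [FORCE]. ROWS is text: rows parted by semicolons, each of 4 numbers parted by spaces: the shift along the tool's x, y, z in mm, then the turn about the tool's z in rad. A call has 1 to 12 rows; each row shifts and turns the commanded pose from where the row before left it, along the tool's axes as they then stand; what a row does not reach is not made up. A row lasts 1/8 s, in which the tool goes at most 62.5 mm and 10.7 degrees, less where a joint would pass 70% of its speed; a pose out of reach is approached as far as the arm can. A call is refused whole if a number of a shift passes 62.5 or a number of a turn 0.188, either way. A call with a gripper value outside its range is refused whole. OPENING is the opening, from -1 (shut) to 1 (fully open), so that 0 is half open, set as the call begins (- or left out, the last holds). The fingers move at their own pace and stop on an object; FORCE is the grip in N (left out, the last holds). Time passes only in rows, so rows that do not move let the fingers close. It gives the time, the measured TCP pose, the force and the opening at its end, in the units of the state.
- manip.get_state(): the state, without advancing time (a new reading comes with each control period).
- imaging.get_image(name): name is "scene" or "side" or "wrist"; returns a dict with "pixels" (400x640x3 uint8, red, green, blue), "mtx" (3x3 intrinsics, pixels), "world_from_camera" (4x4, takes a point from camera to world coordinates). Camera axes: x right, y down, z forward; pixel columns grow to the right and rows downward; lengths in m; the calibration is good to about 2 mm. A picture is of the moment at which its call begins. There is no depth.
- manip.sign_off(): hands the job in, once; it reports no verdict.
The state is a dict: "time_s": time; "joint_pos": joint angles; "dq": joint speeds; "effort": joint torques, N m; "tool_pos": TCP position; "eef_rot": TCP orientation; "ft_force": force on the tool from outside, world axes, zero at the start; "ft_torque": the same for the moment, N m; "gripper_width": finger opening in m.
Only numpy, scipy, OpenCV 4.12 (cv2) and the standard library are available. Lean on these libraries where they do the work, as an engineer would, in place of code of your own. Each camera call takes 0.05 s, during which the arm holds its last target. There are 200 camera calls.

## Working session

There is one attempt and no reset: what is moved stays moved. The work goes in short steps, Python scripts to look and compute and a shell command to move; the robot and the scene stay as the last step left them, time stands still between calls to the robot, and variables do not carry over. Pictures are saved under pics/ and viewed, about 8 in all and at most 12, crops included, and the job is handed in when it is done.

```bash
ls; mkdir -p pics; cat > h.py <<'E'
import numpy as np, cv2
from plant import manip, imaging
def snap(n,f):
    d=imaging.get_image(n); cv2.imwrite(f'pics/{f}.png',d['pixels'][:,:,::-1]); np.savez(f'pics/{f}.npz',K=d['mtx'],T=d['world_from_camera'])
def load(f):
    z=np.load(f'pics/{f}.npz'); return cv2.imread(f'pics/{f}.png'),z['K'],z['T']
def ray(f,u,v):
    _,K,T=load(f); d=T[:3,:3]@np.linalg.solve(K,[u,v,1.]); return T[:3,3],d/np.linalg.norm(d)
def onz(f,u,v,z):
    o,d=ray(f,u,v); return o+d*(z-o[2])/d[2]
def tri(*l):
    A=np.zeros((3,3));b=np.zeros(3)
    for f,u,v in l:
        o,d=ray(f,u,v);P=np.eye(3)-np.outer(d,d);A+=P;b+=P@o
    p=np.linalg.solve(A,b); return p,[round(float(np.linalg.norm(np.cross(p-ray(*q)[0],ray(*q)[1])))*1000,1) for q in l]
def proj(f,p):
    _,K,T=load(f); c=np.linalg.inv(T)@np.r_[p,1]; q=K@c[:3]; return q[:2]/q[2]
E
python3 - <<'E'
from h import *
snap('scene','s0');snap('side','d0')
a=cv2.imread('pics/s0.png')
for n in('s0','d0'):
    _,K,T=load(n);print(n,K[0,0],T.round(3).tolist())
s=manip.get_state();print(s)
E
```

```text
pics
s0 502.91276364272767 [[0.465, 0.485, -0.741, 1.949], [0.886, -0.252, 0.39, -0.735], [0.003, -0.837, -0.547, 1.157], [0.0, 0.0, 0.0, 1.0]]
d0 453.2284114017179 [[-0.707, 0.446, -0.548, 1.304], [0.707, 0.467, -0.532, 0.789], [0.019, -0.763, -0.646, 1.034], [0.0, 0.0, 0.0, 1.0]]
{'time_s': 0.1, 'joint_pos': array([-9.96863729e-01,  3.59298926e-01,  1.11327126e-02, -3.50596977e-04,
       -1.22406649e+00, -2.88069787e-01]), 'dq': array([ 1.20508889e-03, -6.81133377e-04, -5.22887833e-04, -1.21228019e-03,
        6.29024536e-05, -5.05983265e-04]), 'effort': array([-2.06230048e-03, -5.84765446e+01,  2.94110548e+01,  6.95442796e+00,
       -3.09919124e-03, -2.99557456e-06]), 'tool_pos': array([ 0.19019067, -0.64721371,  0.2414526 ]), 'eef_rot': array([-1.50294246e-04, -1.42386116e-01,  9.89810917e-01,  7.21366602e-04]), 'ft_force': array([ 0.23803102, -0.32429484,  0.59839804]), 'ft_torque': array([-0.01285   , -0.01969764,  0.04316708]), 'gripper_width': 0.08538972471734707}
```

View pics/s0.png

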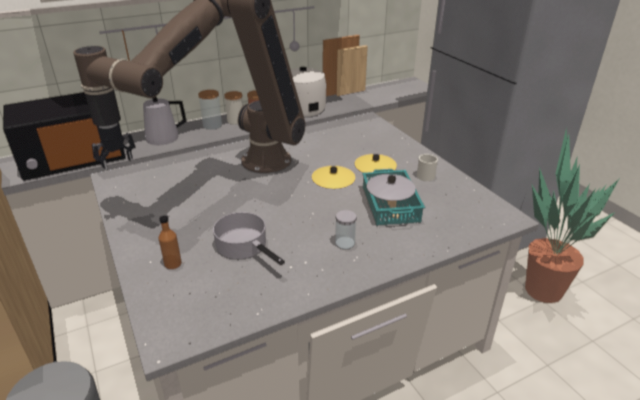

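View pics/d0.png

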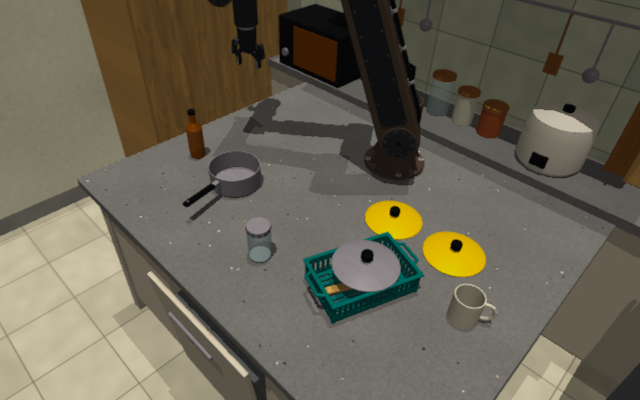

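Scene: the candidates for the lid are the silver one on the teal colander (scene knob ~(391,180), side ~(367,256)) and two yellow lids (scene (333,177) and (376,163)). I choose the silver one. The pan is at (240,235) and its handle end at (283,262). The jar is at (345,230), the bottle at (170,245) and the mug at (427,168).

```bash
python3 - <<'E'
from h import *
def blob(f,box,fn):
    im=load(f)[0].astype(int); x0,y0,x1,y1=box; m=np.zeros(im.shape[:2],np.uint8); m[y0:y1,x0:x1]=fn(im[y0:y1,x0:x1]); 
    n,l,s,c=cv2.connectedComponentsWithStats(m); i=1+np.argmax(s[1:,4]); return c[i],s[i]
dark=lambda a:a.max(2)<60
ks=blob('s0',(383,172,400,188),dark);kd=blob('d0',(355,245,380,268),dark);print(ks,kd)
print('knob mid',tri(('s0',*ks[0]),('d0',*kd[0])))
# teal mask extents
for f,box in(('s0',(350,160,440,235)),('d0',(295,225,430,325))):
    im=load(f)[0]; h=cv2.cvtColor(im,cv2.COLOR_BGR2HSV); m=((h[:,:,0]>78)&(h[:,:,0]<100)&(h[:,:,1]>110)).astype(np.uint8); m2=m*0;x0,y0,x1,y1=box;m2[y0:y1,x0:x1]=m[y0:y1,x0:x1]
    p=np.argwhere(m2)[:,::-1]; hull=cv2.convexHull(p.astype(np.int32)); print(f,cv2.approxPolyDP(hull,2.5,True)[:,0].tolist())
# pan rim guess
print('pan handle end',tri(('s0',283,262),('d0',186,204)))
print('jar top',tri(('s0',346,216),('d0',259,225)),'bottle top',tri(('s0',165,219),('d0',191,112)))
a=load('s0')[0];b=load('d0')[0]
c=np.hstack([cv2.resize(a[155:235,350:440],None,fx=4.2,fy=4.2,interpolation=2),cv2.resize(b[225:325,300:425],(420,336),interpolation=2)])
d=np.hstack([cv2.resize(a[205:275,205:295],(378,260),interpolation=2),cv2.resize(b[145:215,175:275],(420,260),interpolation=2)])
cv2.imwrite('pics/c1.png',np.vstack([c,d]))
E
```

```text
(array([391.30769231, 179.03846154]), array([389, 177,   6,   5,  26], dtype=int32)) (array([366.72794118, 255.79411765]), array([361, 249,  12,  14, 136], dtype=int32))
knob mid (array([0.56596405, 0.31114216, 0.11369374]), [1.3, 1.3])
s0 [[422, 206], [401, 217], [377, 209], [373, 199], [416, 194]]
d0 [[423, 275], [415, 291], [331, 322], [305, 277], [303, 259], [388, 233], [412, 252]]
pan handle end (array([ 0.78104702, -0.2593467 ,  0.07498187]), [2.9, 2.9])
jar top (array([0.70724971, 0.01900899, 0.12149777]), [3.6, 3.6]) bottle top (array([ 0.53493818, -0.56497097,  0.19159043]), [2.3, 2.3])
```

View pics/c1.png

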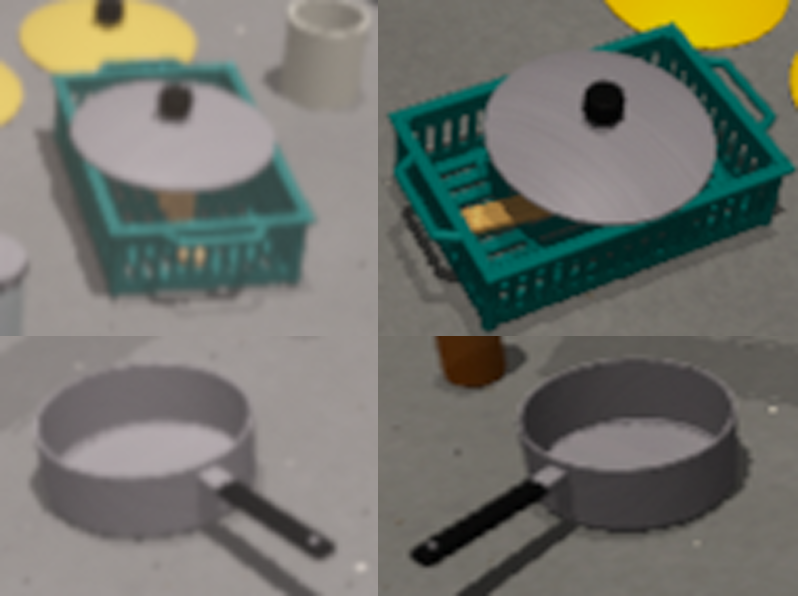

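```bash
python3 - <<'E'
from h import *
np.set_printoptions(precision=4,suppress=True)
S=[(363.1,173.6),(406.4,171.2),(424.3,206.7),(373.8,209)];D=[(386.9,233),(423.2,275),(332.4,309.2),(304.2,259.5)]
# match order: try project both
s=np.array([onz('s0',*p,.078) for p in S]);d=np.array([onz('d0',*p,.078) for p in D]);print(s,d,sep='\n')
print([tri(('s0',*a),('d0',*b)) for a,b in zip(S,D)])
for P in (s,d): print(P.mean(0),np.linalg.norm(P-np.roll(P,-1,0),axis=1))
for f,L in(('s0',[(214,227.5),(240.5,212.8),(266,230),(238,243)]),('d0',[(209.3,168),(235.5,151.5),(260.5,167),(236,181)])):
    P=np.array([onz(f,*p,.08)[:2] for p in L]); A=np.c_[2*P,np.ones(4)];x=np.linalg.lstsq(A,(P**2).sum(1),rcond=None)[0];print('pan',f,x[:2],np.sqrt(x[2]+x[0]**2+x[1]**2))
print(onz('s0',283.6,262.6,.08),onz('d0',183.8,204.8,.08))
for f,L in(('s0',[(333,177),(376,163),(427,177)]),('d0',[(455,255),(395,219),(466,322)])):print(f,[onz(f,*p,.01) for p in L])
print('mug',onz('s0',428,157,.092),onz('d0',469,294,.092),'jar',onz('s0',346,216,.126),onz('d0',259,226,.126))
E
```

```text
[[0.4301 0.2662 0.078 ]
 [0.4974 0.4391 0.078 ]
 [0.7451 0.3431 0.078 ]
 [0.6699 0.1651 0.078 ]]
[[0.418  0.2747 0.078 ]
 [0.4792 0.4463 0.078 ]
 [0.7438 0.3485 0.078 ]
 [0.6751 0.1771 0.078 ]]
[(array([0.4164, 0.2733, 0.0719]), [3.1, 3.1]), (array([0.482 , 0.4472, 0.0731]), [5.5, 5.5]), (array([0.7413, 0.3467, 0.0743]), [0.3, 0.3]), (array([0.6664, 0.1702, 0.0708]), [3.4, 3.4])]
[0.5856 0.3034 0.078 ] [0.1855 0.2656 0.1932 0.2602]
[0.579  0.3117 0.078 ] [0.1822 0.282  0.1847 0.275 ]
pan s0 [ 0.5496 -0.3192] 0.09154314446547271
pan d0 [ 0.5354 -0.3147] 0.09101899072400027
[ 0.7942 -0.2612  0.08  ] [ 0.788  -0.2582  0.08  ]
s0 [array([0.2983, 0.1963, 0.01  ]), array([0.2805, 0.4325, 0.01  ]), array([0.489 , 0.5641, 0.01  ])]
d0 [array([0.2807, 0.4451, 0.01  ]), array([0.2808, 0.2158, 0.01  ]), array([0.4769, 0.5959, 0.01  ])]
mug [0.4597 0.58   0.092 ] [0.4595 0.5721 0.092 ] jar [0.7181 0.0148 0.126 ] [0.7088 0.0231 0.126 ]
```

```bash
cat >> h.py <<'E'
from scipy.spatial.transform import Rotation as Ro
def R(): q=manip.get_state()['eef_rot']; return Ro.from_quat(q[[1,2,3,0]]).as_matrix()
def rel(p): s=manip.get_state(); return (R().T@(np.array(p)-s['tool_pos'])*1000).round(1)
E
python3 -m pendant '-37 48 0 0;-37 48 0 0;-37 48 0 0;-37 48 0 0;-37 48 0 0;-37 48 0 0;-37 48 0 0;-37 48 0 0;-37 48 0 0;-37 48 0 0;-37 48 0 0;-37 48 0 0' 1 40
python3 -m pendant '-37 48 0 0;-37 48 0 0;-37 48 0 0;-37 48 0 0;-20 25 0 0;0 0 0 0;0 0 0 0'
python3 - <<'E'
from h import *
snap('wrist','w1'); print(manip.get_state()['tool_pos'],rel([.566,.311,.24]));print(load('w1')[2].round(3),R().round(3)); print(proj('w1',[.566,.311,.117]))
E
```

```text
time_s: 1.6
tool_pos: [0.454, 0.0323, 0.2425]
eef_rot: [0.0, -0.143, 0.99, 0.0]
ft_force: [0.6, -1.3, 0.3]
gripper_width: 0.0857
time_s: 2.48
tool_pos: [0.5534, 0.2853, 0.2417]
eef_rot: [-0.001, -0.142, 0.99, -0.0]
ft_force: [-0.5, 0.3, -0.4]
gripper_width: 0.0851
[0.55346688 0.28495835 0.24211992] [-19.4  21.5   2.1]
[[-0.282  0.92   0.272  0.484]
 [ 0.96   0.27   0.08   0.264]
 [ 0.     0.283 -0.959  0.373]
 [ 0.     0.     0.     1.   ]] [[-0.96  -0.282 -0.001]
 [-0.282  0.96  -0.   ]
 [ 0.001 -0.    -1.   ]]
[341.38834418 221.87805739]
```

View pics/w1.png

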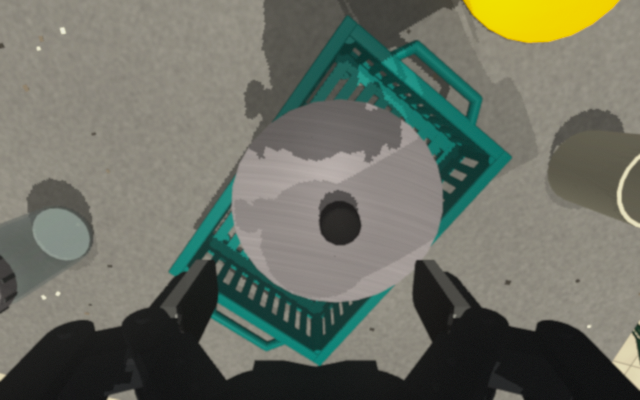

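Wrist view: the silver lid is on the colander with its knob at (340,223). My prediction was (341,222), so they agree. The yellow lid is at top right and the jar at left. Next I descend on the knob.

```bash
python3 -m pendant '-19 21 0 0;0 0 40 0;0 0 40 0;0 0 30 0;0 0 12 0;0 0 7 0;0 0 0 0' 1 40
python3 -c "from h import *;print(rel([.566,.311,.112]))"
python3 -m pendant '0 0 0 0;0 0 0 0;0 0 0 0;0 0 0 0;0 0 0 0;0 0 0 0' -1 50
```

```text
time_s: 3.4
tool_pos: [0.5665, 0.3113, 0.1141]
eef_rot: [0.0, -0.142, 0.99, 0.0]
ft_force: [0.6, 0.7, 0.6]
gripper_width: 0.0853
[ 0.6 -0.1  2.1]
time_s: 4.15
tool_pos: [0.5665, 0.3114, 0.1141]
eef_rot: [0.0, -0.143, 0.99, 0.0]
ft_force: [-0.9, -1.0, 5.0]
gripper_width: 0.0324
```

```bash
python3 -m pendant '0 0 -5 0;0 0 -15 0;0 0 -25 0;0 0 -25 0;0 0 0 0;0 0 0 0' -1 60
python3 - <<'E'
from h import *
snap('side','d2');snap('wrist','w2')
a=load('d2')[0][130:330,240:440];b=load('w2')[0]
cv2.imwrite('pics/c2.png',np.hstack([cv2.resize(a,(400,400)),cv2.resize(b,(400,250))[:, :] if 0 else cv2.copyMakeBorder(cv2.resize(b,(400,250)),0,150,0,0,0)]))
print(rel([.50,-.02,.19]))
E
```

```text
time_s: 4.9
tool_pos: [0.5657, 0.3111, 0.1827]
eef_rot: [-0.0, -0.142, 0.99, 0.0]
ft_force: [-0.3, -0.9, -3.0]
gripper_width: 0.032
[ 156.1 -299.    -7.4]
```

View pics/c2.png

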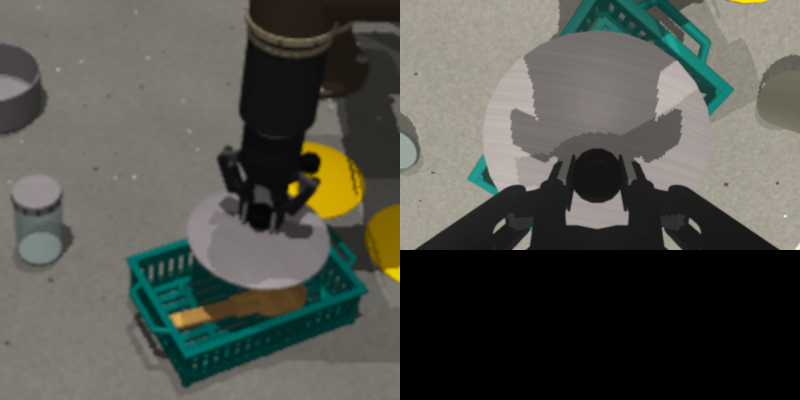

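The lid is lifted level, and the paddle is now seen in the colander with its handle towards the camera. I carry the lid to bare counter at about (0.50,-0.02).

```bash
python3 -m pendant '15 -28 0 0;27 -52 0 0;27 -52 0 0;27 -52 0 0;27 -52 0 0;22 -42 0 0;11 -21 0 0;0 0 30 0;0 0 40 0;0 0 35 0;0 0 20 0;0 0 8 0'
python3 -m pendant '0 0 5 0;0 0 3 0;0 0 0 0;0 0 0 0'
```

```text
time_s: 6.5
tool_pos: [0.4998, -0.02, 0.0486]
eef_rot: [-0.002, -0.142, 0.99, -0.0]
ft_force: [-0.8, -0.1, -1.3]
gripper_width: 0.032
time_s: 7.0
tool_pos: [0.5011, -0.0195, 0.0428]
eef_rot: [0.0, -0.142, 0.99, 0.0]
ft_force: [-0.4, -0.3, -2.7]
gripper_width: 0.0321
```

```bash
python3 -m pendant '0 0 3 0;0 0 1 0;0 0 1 0;0 0 0 0'; python3 -m pendant '0 0 1 0;0 0 0 0;0 0 0 0'
```

```text
time_s: 7.5
tool_pos: [0.5008, -0.0196, 0.0372]
eef_rot: [-0.0, -0.142, 0.99, -0.0]
ft_force: [0.2, -0.1, -2.7]
gripper_width: 0.0323
time_s: 7.88
tool_pos: [0.5008, -0.0196, 0.0363]
eef_rot: [-0.0, -0.142, 0.99, 0.0]
ft_force: [-0.5, 0.4, -2.3]
gripper_width: 0.0319
```

```bash
python3 -m pendant '0 0 1 0;0 0 1 0;0 0 0 0'; python3 -m pendant '0 0 1 0;0 0 0 0;0 0 0 0'
```

```text
time_s: 8.25
tool_pos: [0.5009, -0.0196, 0.0361]
eef_rot: [0.0, -0.143, 0.99, -0.0]
ft_force: [-9.1, 1.8, 20.0]
gripper_width: 0.0322
time_s: 8.62
tool_pos: [0.5009, -0.0196, 0.036]
eef_rot: [0.001, -0.143, 0.99, -0.0]
ft_force: [-12.7, 3.0, 33.4]
gripper_width: 0.0323
```

```bash
python3 -m pendant '0 0 -2 0;0 0 0 0;0 0 0 0'
```

```text
time_s: 9.0
tool_pos: [0.5011, -0.0194, 0.0361]
eef_rot: [0.0, -0.143, 0.99, -0.0]
ft_force: [-4.2, 1.1, 12.5]
gripper_width: 0.0322
```

```bash
python3 -m pendant '0 0 -1 0;0 0 0 0' && python3 -m pendant '0 0 0 0;0 0 0 0;0 0 0 0;0 0 0 0;0 0 -20 0;0 0 -40 0;0 0 -50 0;0 0 -50 0;0 0 -50 0' 1
python3 -m pendant '-26 48 0 0;-26 48 0 0;-26 48 0 0;-26 48 0 0;-26 48 0 0;-26 48 0 0;0 0 0 .16;0 0 0 .16;0 0 0 .16;0 0 0 .16;0 0 0 0;0 0 0 0'
python3 - <<'E'
from h import *
snap('wrist','w3');snap('side','d3');snap('scene','s3');print(manip.get_state()['joint_pos'].round(3))
a=load('d3')[0][140:330,220:440];b=load('w3')[0]
cv2.imwrite('pics/c3.png',np.vstack([b,cv2.copyMakeBorder(cv2.resize(load('d3')[0][160:330,240:440],(235,200)),0,0,0,405,0)]))
E
```

```text
time_s: 9.25
tool_pos: [0.5009, -0.0195, 0.0362]
eef_rot: [-0.0, -0.142, 0.99, -0.0]
ft_force: [-1.1, 1.4, 1.2]
gripper_width: 0.0326
time_s: 10.38
tool_pos: [0.5005, -0.0197, 0.2481]
eef_rot: [0.0, -0.142, 0.99, 0.0]
ft_force: [-0.2, 0.2, -0.6]
gripper_width: 0.0854
time_s: 11.88
tool_pos: [0.5692, 0.3007, 0.2462]
eef_rot: [-0.0, 0.174, 0.985, -0.0]
ft_force: [0.1, 0.0, -0.3]
gripper_width: 0.0856
[ 0.788  0.306 -0.056 -0.    -1.209 -2.712]
```

View pics/c3.png

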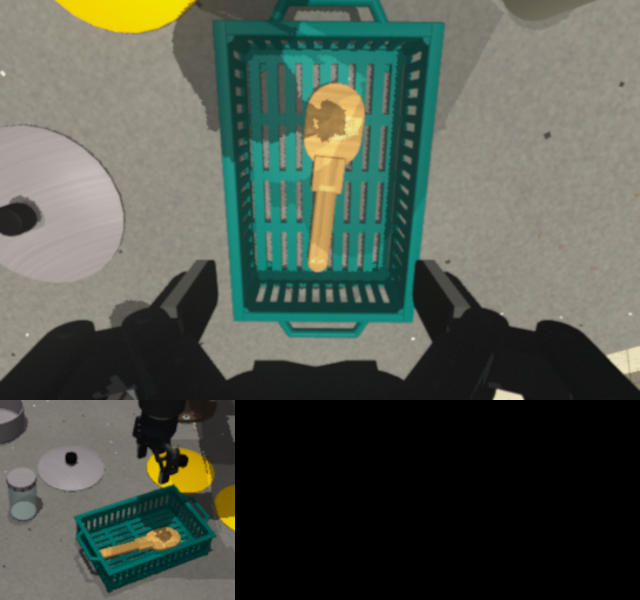

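The view shows the lid standing knob-up on the counter and the paddle uncovered. In the wrist image the blade is at (333,123), the shoulder at (328,175) and the handle end at (317,270). Next I measure the paddle from the wrist and side views.

```bash
python3 - <<'E'
from h import *
np.set_printoptions(precision=4,suppress=True)
def ends(f,box):
    im=load(f)[0];h=cv2.cvtColor(im,cv2.COLOR_BGR2HSV);m=((h[:,:,0]>7)&(h[:,:,0]<25)&(h[:,:,1]>90)).astype(np.uint8);k=m*0;x0,y0,x1,y1=box;k[y0:y1,x0:x1]=m[y0:y1,x0:x1]
    n,l,s,c=cv2.connectedComponentsWithStats(cv2.morphologyEx(k,cv2.MORPH_CLOSE,np.ones((3,3))));i=1+np.argmax(s[1:,4])
    p=np.argwhere(l==i)[:,::-1].astype(float);print(f,s[i]);d=np.linalg.svd(p-p.mean(0),full_matrices=0)[2][0]
    t=(p-p.mean(0))@d; a=p[t<t.min()+2.5].mean(0);b=p[t>t.max()-2.5].mean(0); return (a,b) if a[1]>b[1] else (b,a)   # handle, blade tip
w=ends('w3',(240,60,430,300));d=ends('d3',(295,225,430,325));print(w,d)
H=[tri(('w3',*w[i]),('d3',*d[i])) for i in(0,1)];print(H)
h=onz('w3',*w[0],.021);b=onz('w3',*w[1],.018);v=h-b;print('planar',h,b,np.linalg.norm(v[:2]),np.arctan2(v[1],v[0]))
for q in((316,157),(345,157),(341,193),(313,190)):print(onz('w3',*q,.021))
u=v/np.linalg.norm(v);o=b+u*.1;print('origin',o,'rel',rel([o[0],o[1],.024]),'tool x yaw',np.arctan2(*R()[[1,0],0]))
# colander corners in wrist
P=np.array([onz('w3',*q,.078) for q in((215,22),(443,24),(411,322),(233,321))]);print(P,P.mean(0))
E
```

```text
w3 [ 304   83   61  189 6410]
d3 [325 268  69  26 795]
(array([316.4545, 269.8636]), array([337.8889,  84.3111])) (array([326.75, 289.5 ]), array([391.2381, 275.7619]))
[(array([0.6754, 0.2654, 0.0259]), [2.7, 2.7]), (array([0.4898, 0.3557, 0.0074]), [1.1, 1.1])]
planar [0.6789 0.2619 0.021 ] [0.4907 0.3539 0.018 ] 0.20946692572490322 -0.4545529863017149
[0.5524 0.3076 0.021 ]
[0.5631 0.3368 0.021 ]
[0.5995 0.3199 0.021 ]
[0.5856 0.2919 0.021 ]
origin [0.5806 0.31   0.0194] rel [ -7.4  12.6 222.3] tool x yaw 2.7890692052540706
[[0.4133 0.2712 0.078 ]
 [0.4782 0.4441 0.078 ]
 [0.7419 0.3445 0.078 ]
 [0.6764 0.1693 0.078 ]] [0.5774 0.3073 0.078 ]
```

```bash
python3 -m pendant '-5 12.5 0 0;0 0 0 .1;0 0 40 0;0 0 50 0;0 0 45 0;0 0 20 0;0 0 0 0;0 0 0 0' 1
python3 - <<'E'
from h import *
snap('wrist','w4');print(manip.get_state()['tool_pos'],rel([.578,.311,.024]), proj('w4',[.578,.311,.021]))
E
```

```text
time_s: 13.02
tool_pos: [0.5793, 0.3115, 0.0923]
eef_rot: [0.001, 0.225, 0.974, 0.0]
ft_force: [0.6, -0.5, 0.0]
gripper_width: 0.0851
[0.57924654 0.31151912 0.09267613] [ 1.  -1.1 68.7] [313.94203323 219.53416793]
```

View pics/w4.png

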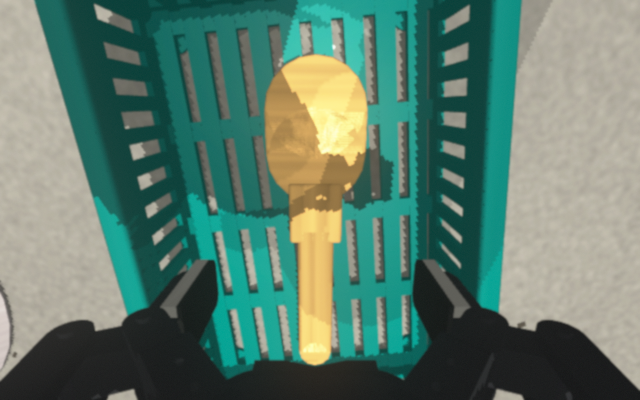

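The paddle stands vertical in the view, centred between the jaws: the shoulder block is at rows 184–241, columns 290–340, and its origin at ~(315,218) matches the prediction of (314,219.5). I go down.

```bash
python3 -m pendant '0 -1 30 0;0 0 20 0;0 0 10 0;0 0 5 0;0 0 3 0;0 0 0 0;0 0 0 0' 1
python3 -m pendant '0 0 0 0;0 0 0 0;0 0 0 0;0 0 0 0;0 0 0 0;0 0 0 0' -1 40
```

```text
time_s: 13.95
tool_pos: [0.5781, 0.31, 0.0239]
eef_rot: [0.0, 0.225, 0.974, 0.0]
ft_force: [0.2, -0.9, 0.5]
gripper_width: 0.0852
time_s: 14.7
tool_pos: [0.5781, 0.31, 0.0237]
eef_rot: [0.0, 0.225, 0.974, 0.0]
ft_force: [0.1, 0.2, 4.5]
gripper_width: 0.0325
```

```bash
python3 -m pendant '0 0 -4 0;0 0 -12 0;0 0 -25 0;0 0 -40 0;0 0 -50 0;0 0 -45 0;0 0 0 0' -1 50
python3 - <<'E'
from h import *
snap('wrist','w5');snap('side','d5')
cv2.imwrite('pics/c5.png',np.hstack([cv2.resize(load('w5')[0],(400,250)),cv2.resize(load('d5')[0][120:320,200:520],(400,250))]))
print(manip.get_state()['tool_pos'],manip.get_state()['joint_pos'])
E
```

```text
time_s: 15.58
tool_pos: [0.5796, 0.311, 0.2047]
eef_rot: [0.003, 0.225, 0.974, 0.003]
ft_force: [-0.2, 0.6, -1.2]
gripper_width: 0.0318
[0.57762127 0.30976275 0.20003852] [ 7.88934380e-01  3.53961621e-01 -9.36982499e-02 -5.44362685e-04
 -1.12202081e+00 -2.81395676e+00]
```

View pics/c5.png

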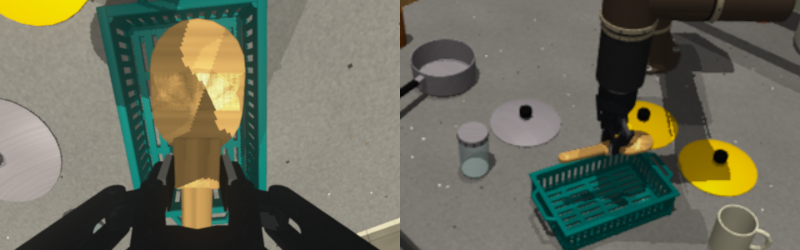

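The paddle is held flat and clear of the colander. I travel to the pan.

```bash
python3 -m pendant '-12 -23 0 0;-25 -47 0 0;-25 -47 0 0;-25 -47 0 0;-25 -47 0 0;-25 -47 0 0;-25 -47 0 0;-25 -47 0 0;-25 -47 0 0;-25 -47 0 0;-25 -47 0 0;-25 -47 0 0'
python3 -m pendant '0 -4 0 0;0 0 0 -.1;0 0 0 -.14;0 0 0 -.14;0 0 0 -.14;0 0 0 -.1;0 0 0 -.05;0 0 0 0;0 0 0 0'
python3 - <<'E'
from h import *
for n,f in(('wrist','w6'),('side','d6'),('scene','s6')):snap(n,f)
a=cv2.resize(load('s6')[0][150:300,180:420],(384,240));b=cv2.resize(load('d6')[0][100:250,160:400],(384,240))
cv2.imwrite('pics/c6.png',np.vstack([cv2.copyMakeBorder(load('w6')[0][:,:],0,0,0,128,0)[:350],np.hstack([a,b])]))
s=manip.get_state();print(s['tool_pos'],np.arctan2(*R()[[1,0],0])-np.pi)
E
```

```text
time_s: 17.18
tool_pos: [0.5973, -0.3036, 0.1979]
eef_rot: [-0.001, 0.225, 0.974, 0.0]
ft_force: [0.7, 0.9, -0.9]
gripper_width: 0.0325
time_s: 18.3
tool_pos: [0.5966, -0.3048, 0.1988]
eef_rot: [-0.0, -0.107, 0.994, 0.0]
ft_force: [0.1, -0.9, -0.7]
gripper_width: 0.0322
[ 0.59694487 -0.30488315  0.19915302] -6.0679103882414305
```

View pics/c6.png

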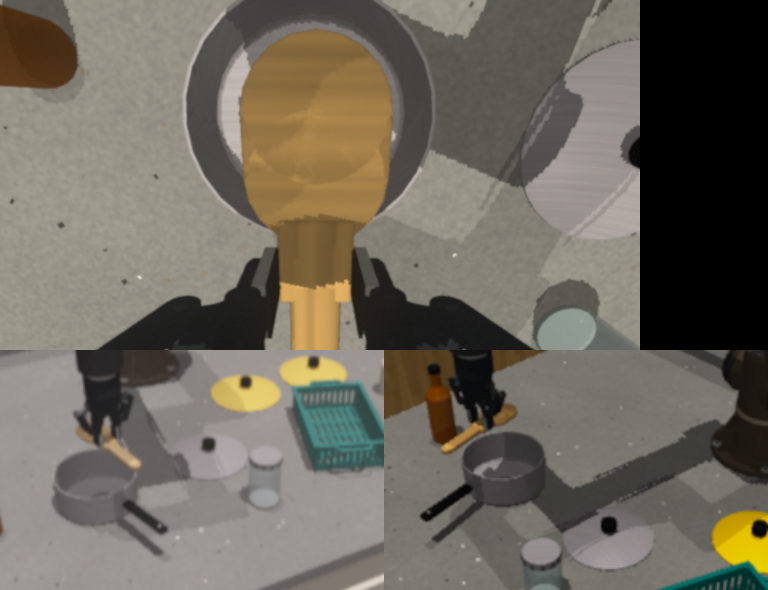

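```bash
python3 - <<'E'
from h import *
np.set_printoptions(precision=4,suppress=True)
g=cv2.GaussianBlur(cv2.cvtColor(load('w6')[0],cv2.COLOR_BGR2GRAY),(3,3),0).astype(float)
def circ(P):
    A=np.c_[2*P,np.ones(len(P))];x=np.linalg.lstsq(A,(P**2).sum(1),rcond=None)[0];r=np.sqrt(x[2]+x[0]**2+x[1]**2);return x[:2],r,np.linalg.norm(P-x[:2],axis=1)-r
P=[]
for a in np.radians(list(range(125,226,8))+list(range(-45,50,8))):
    rr=np.arange(108,150); u=309+rr*np.cos(a);v=105+rr*np.sin(a)
    ok=(v>2)&(v<395)
    if not ok.all(): continue
    l=g[v.astype(int),u.astype(int)]; i=np.argmax(l-np.convolve(l,np.ones(9)/9,'same')*1.0 if 0 else np.r_[0,0,0,l[3:]-l[:-3]]); P.append(onz('w6',u[i],v[i],.08)[:2])
P=np.array(P);c,r,e=circ(P);k=abs(e)<.004;c,r,e=circ(P[k]);print('pan wrist',c,r,k.sum(),len(k),abs(e).max())
# handle: dark black pixels near handle in s0,d0 -> axis on z=.08
for f,box in(('s0',(254,240,290,268)),('d0',(180,180,222,210))):
    im=load(f)[0];x0,y0,x1,y1=box;p=np.argwhere(im[y0:y1,x0:x1].max(2)<60)[:,::-1]+[x0,y0]
    Q=np.array([onz(f,*q,.079)[:2] for q in p]);d=np.linalg.svd(Q-Q.mean(0),full_matrices=0)[2][0];d*=np.sign(d[0]);print(f,len(Q),'handle yaw',np.arctan2(d[1],d[0]),'yaw centre->mean',np.arctan2(*(Q.mean(0)-c)[::-1]),Q.mean(0))
# paddle in w6: blade row centre & shoulder
# two-view check of held paddle: handle end & blade tip scene/side
sc=240/384
S=[(180+138*sc,150+(465-350)*sc),(180+78*sc,150+(430-350)*sc)];D=[(160+(446-384)*sc,100+(450-350)*sc),(160+(516-384)*sc,100+(408-350)*sc)]
H=[tri(('s6',*a),('d6',*b)) for a,b in zip(S,D)];print(H);v=H[0][0]-H[1][0];print(np.linalg.norm(v),np.arctan2(v[1],v[0]))
E
```

```text
pan wrist [ 0.5388 -0.3219] 0.09071412744087112 23 24 0.0007085119285371866
s0 107 handle yaw 0.2709955585620619 yaw centre->mean 0.1951826784128497 [ 0.7254 -0.285 ]
d0 357 handle yaw 0.1243293488165592 yaw centre->mean 0.3848013698475505 [ 0.7109 -0.2522]
[(array([ 0.7004, -0.2775,  0.1905]), [2.4, 2.4]), (array([ 0.4813, -0.3329,  0.1658]), [5.2, 5.2])]
0.22735870238228975 0.2476762836299944
```

```bash
python3 -m pendant '5.5 -2 5 0;0 0 4 -.035;0 0 0 0;0 0 0 0;0 0 0 0;0 0 0 0'
python3 - <<'E'
from h import *
np.set_printoptions(precision=4,suppress=True)
for n,f in(('wrist','w7'),('side','d7'),('scene','s7')):snap(n,f)
print(manip.get_state()['tool_pos'],np.unwrap([0,np.arctan2(*R()[[1,0],0])+np.pi])[1])
c=np.array([.5388,-.3219])
im=load('w7')[0];h=cv2.cvtColor(im,cv2.COLOR_BGR2HSV);m=(h[:,:,0]>7)&(h[:,:,0]<25)&(h[:,:,1]>90);m[:,:200]=0;m[:,450:]=0;m[215:]=0
p=np.argwhere(m)[:,::-1];top=p[p[:,1]<=p[:,1].min()+1].mean(0);print('tip',top,onz('w7',*top,.18))
r=p[(p[:,1]>80)&(p[:,1]<160)];l=[ (q.min(),q.max()) for q in (r[r[:,1]==y][:,0] for y in range(80,160,10))];print(l)
print('want tip',c-.045*np.array([np.cos(.25),np.sin(.25)]))
a=cv2.resize(load('s7')[0][150:300,180:420],(400,250));b=cv2.resize(load('d7')[0][100:250,160:400],(400,250))
cv2.imwrite('pics/c7.png',np.vstack([np.hstack([a,b]),cv2.copyMakeBorder(cv2.resize(im,(480,300)),0,0,0,320,0)]))
for f,q in(('s0',[(401,217),(424.3,206.7),(363.1,173.6)]),):pass
for A,B in(('s0','s7'),('d0','d7')):
    M=[]
    for f in(A,B):
        h=cv2.cvtColor(load(f)[0],cv2.COLOR_BGR2HSV);k=(h[:,:,0]>78)&(h[:,:,0]<100)&(h[:,:,1]>110);k[:, :295]=0;w=np.argwhere(k)[:,::-1];M.append((w.min(0),w.max(0)))
    print('colander',M)
E
```

```text
time_s: 19.2
tool_pos: [0.5923, -0.3081, 0.1904]
eef_rot: [0.0, -0.125, 0.992, -0.0]
ft_force: [0.1, -0.8, -0.4]
gripper_width: 0.0325
[ 0.5922 -0.308   0.1904] 0.25083997815402936
tip [316.3243  30.6486] [ 0.4956 -0.3328  0.18  ]Traceback (most recent call last):
  File "<stdin>", line 8, in <module>
    return umr_minimum(a, axis, None, out, keepdims, initial, where)
ValueError: zero-size array to reduction operation minimum which has no identity
```

```bash
python3 - <<'E'
from h import *
a=cv2.resize(load('s7')[0][140:290,150:450],(400,200));b=cv2.resize(load('d7')[0][80:340,160:500],(400,306))
cv2.imwrite('pics/c8.png',np.vstack([np.hstack([cv2.copyMakeBorder(a,0,106,0,0,0),b]),np.hstack([cv2.resize(load('w7')[0],(448,280)),np.zeros((280,352,3),np.uint8)])]))
for A,B in(('s0','s7'),('d0','d7')):
    for f in(A,B):
        h=cv2.cvtColor(load(f)[0],cv2.COLOR_BGR2HSV);k=(h[:,:,0]>78)&(h[:,:,0]<100)&(h[:,:,1]>110);x=(295,225,430,325) if f[0]=='d' else (350,160,440,235);w=np.argwhere(k[x[1]:x[3],x[0]:x[2]])[:,::-1]+[x[0],x[1]];print(f,np.percentile(w,[1,99],axis=0).tolist())
E
```

```text
s0 [[373.86, 194.86], [422.0, 214.42000000000002]]
s7 [[368.0, 173.35], [421.0, 216.64999999999998]]
d0 [[306.0, 236.0], [418.0, 318.0]]
d7 [[308.0, 237.0], [417.0, 316.0]]
```

View pics/c8.png

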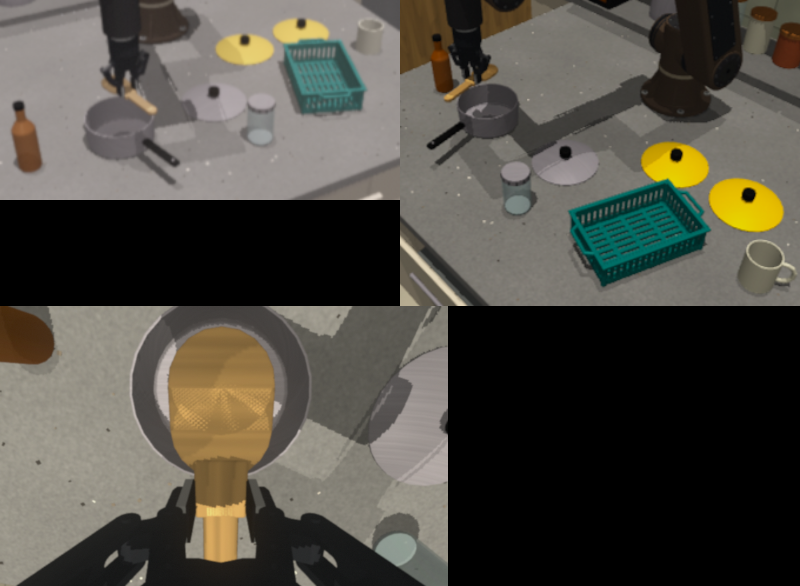

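The paddle is flat over the pan and parallel to its handle. The lid is knob-up on the counter and everything else is standing. I hand it in.

```bash
python3 -m pendant '0 0 0 0;0 0 0 0;0 0 0 0'; python3 -c "
from plant import manip; s=manip.get_state(); print(s['tool_pos'],abs(s['dq']).max()); print(manip.sign_off())"
```

```text
time_s: 19.73
tool_pos: [0.5921, -0.3081, 0.1903]
eef_rot: [-0.0, -0.125, 0.992, 0.0]
ft_force: [0.4, 0.8, -2.0]
gripper_width: 0.0324
[ 0.59214412 -0.3080578   0.19029561] 0.0012219900097135206
the job is handed in; nothing more can be done
None
```

The job is handed in at about 19.7 s of the 54 s, with the arm steady and still gripping the paddle over the pan.

- **Lid:** I lifted it by its knob and set it knob-up on bare counter at about (0.50, -0.02). Contact peaked at about 33 N on the reading, a firmer touch than I meant. I eased it to about 1 N before letting go.
- **Paddle:** I gripped it by the shoulder, with the pads overlapping it about 9 mm, lifted it clear of the colander and carried it to the pan. The handle is left free.

**Last checks**
- **Over the pan:** the blade tip measures within about 1 mm of where it should be for the blade to sit over the pan centre (0.539, -0.322).
- **Height:** the blade's middle comes to about 0.18 m, or 10 cm above the rim. That is worked out from the tool height and the grip.
- **Direction:** the paddle's handle points at 0.25 rad and the pan's at about 0.25.
- **Other things:** in the last pictures they all stand where they were. The colander's outline in the side view matches the start to 2 pixels.

**What disagreed**
- **Pan handle angle:** the two first-view fits gave 0.27 and 0.12 rad. The second was probably spoiled by shadow, so I relied on the triangulated handle end.
- **Paddle tilt:** an early rough two-view check of the held paddle's ends differed by about 2 cm in height. I put that down to hand-picked pixels; the paddle looks level in the pictures, but I did not measure its tilt separately.
- **Scene-view colander mask:** its outline differed from the start because the lid, shade and lighting on the colander changed. I used the side view for that check.

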